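# Clamp a cast cover down with the bench F-clamp

## Task

Clamp the cast cover down where it lies so that it can be drilled: push the clamp's free jaw down its bar, without ramming it, until the foot meets the cover and the jaw tilts and grips the bar, and only then screw the handle clockwise until the foot is firmly tight, about two thirds of a turn. The cover is a thin casting, so do not crush or shift it; leave the clamp tight and let go, with the other things on the bench undisturbed.

Things in the scene. Friction and masses are not known exactly. Their poses are not given: they have to be found in the camera images.
- stand: Fixed clamping station: dark steel base plate 280 x 130 x 12 mm on the bench, two wooden bearers on it (tops 32 mm above the bench), and an upright steel clamp bar 25 x 8 mm rising to 209 mm above the bench. Origin on the bench; the bar's axis stands 65 mm along this frame's +x, the screw axis 55 mm along its -x. z up.
- carriage (a joint): Height of the clamp's free jaw on the bar, m: 0 means that the jaw arm's centre line at the bar is 122 mm above the bench, larger is higher. It starts 25 to 50 mm up and stays where it is left; sliding it down takes a push of about 1 to 5 N on its arm. At 0 (jaw level, screw at 0) the foot just touches the top of the cover.
- jaw (a joint): Tilt of the jaw on its bar, rad: 0 level, positive = foot end higher than bar end. Once the foot is on the cover, pushing on tilts the jaw (8 to 12 N) until its collar wedges on the bar, then the push rises steeply. Wear varies: it wedges at 0.025 to 0.135 rad, so it must be felt. It stays tilted when let go. Unless wedged, turning the screw mostly tilts the jaw and clamps under 15 N.
- press_spot (a point): Middle of the flat top of the jaw's grey arm (18 mm wide, 22 mm high, running from collar to screw along the stand's -x), 58 mm from the bar axis, 62 mm from the screw axis. Push the jaw down here with shut fingers; 14 to 18 N wedges it, 1.5 to 9 mm below first touch. Beside it stand collar (63 mm long, 22 mm above the arm) and bar (at most 82 mm above the arm), and the screw handle.
- handle_grip (a point): Centre of the wooden cross bar on top of the screw, on the screw axis: bar 60 mm long (along this point's y), 12 mm thick (along its x), 24 mm high; its underside is 24 mm above the top of the jaw's arm with the screw at 0. Grip it across its thickness from above. It sinks 0.95 mm per radian turned.
- handle (a joint): Angle of the screw handle, rad; starts at 0 to 0.6, grows clockwise seen from above; 6 mm down per turn (0.95 mm per rad). Self-locking; takes 0.05 N m unloaded, a few tenths when tight. After the jaw is wedged by a push the foot presses with some 5 to 15 N, growing 6 to 10 N per rad: half to two thirds of a turn from there is tight, well over a turn can crack the cover.
- foot: Round swivelling foot with a rubber face at the lower end of the screw, 28 mm across, that presses on the cover. Origin on the screw axis, 3 mm above its lower face and 42 mm below the jaw arm's centre line with the screw at 0.
- cover: Loose hollow cast-aluminium cover, 0.7 kg: flange 112 x 84 x 12 mm with a raised flat-topped box 86 x 60 mm on it, 45 mm high overall, a short round spout on one long side. Lies on the bearers under the foot. Origin at the centre of its underside. Pushing the jaw down with over 25 N dents it. It cracks at more than 80 N from the foot; 25 N is the least that holds it for drilling.
- spray_can: Bystander: metal can 66 mm across, 170 mm tall, standing. Origin at the centre of its underside.
- spanner: Bystander: steel spanner 180 mm long, lying flat. Origin at the centre of its underside.
- bolt_tin: Bystander: open metal tin 76 mm across, 60 mm tall. Origin at the centre of its underside.
Things that resemble listed ones, but are neither listed nor needed, are in the scene too. What is shaped like the cover but green or orange is not meant.

How it is judged:
On the way, in this order (a step that is already met when the one before it is completed fails the run):
1. the free jaw has been pushed down until the foot rests on the cover and the jaw is tilted on the bar, before the screw is turned (less than 0.7 rad) (value of joint jaw above 0.012 rad and contact force between foot and cover above 0.5 N and value of joint handle below 1.3 rad), for 0.1 s.
2. the screw has been turned clockwise until the foot presses on the cover with at least 25 N (contact force between foot and cover above 25 N and value of joint handle above 1.4 rad), for 0.3 s.
At the end, for the whole second after the job is handed in: The foot presses the cover with 25 to 80 N, the jaw is tilted on its bar by more than 0.012 rad, the cover lies flat on its bearers (within 0.05 rad) and within 8 mm of where it was, at rest (contact force between foot and cover above 25 N and value of joint jaw above 0.012 rad and distance of cover from where it was at the start of the episode below 0.008 m and angle between cover's own z axis and vertical below 0.05 rad and linear speed of cover below 0.01 m/s); the robot touches nothing.
It fails at once if the foot presses the cover with more than 80 N: the casting cracks (contact force between foot and cover above 80 N).
It fails at once if the cover is shifted by more than 15 mm (distance of cover from where it was at the start of the episode above 0.015 m).
It fails at once if a bystander is moved by more than 25 mm (distance of any of spray_can, spanner, bolt_tin from where it was at the start of the episode above 0.025 m).
It fails at once if the jaw is rammed on the cover: while the hand pushes near press_spot, the foot presses with more than 22 N (a push of about 25 N or more on the arm), before the screw is turned (handle below 0.7 rad) (contact force between foot and cover above 22 N and distance between the grasp point and press_spot below 0.05 m and value of joint handle below 0.7 rad).
It also fails if it takes over 70 s, if anything falls off the work surface, if the arm or the gripper's body presses on something with over 40 N, if the wrist force passes 120 N, or if a joint passes its speed limit or range.

## Robot

A 7-joint arm with a two-finger parallel gripper is mounted at the origin on the work surface. World frame = base frame: x ahead of the robot, y to its left, z up, the work surface at z = 0. Lengths are in m, angles in rad, forces in N, time in s.
With the tool pointing down it reaches from about 0.35 to 0.9 m from the base axis. Payload 19.9 kg.
Tool frame: the origin (TCP) lies between the finger pads; the fingertips stand 19 mm ahead of it and the grasp point (between the pads) is the TCP; z points along the fingers, y is the line along which they close (so a half turn about z gives the same grasp; the last joint's range is limited). The gripper opens to 94 mm and grips with 3 to 60 N. Pads are 16 mm wide; open, the fingers measure 119 mm over their backs; the gripper's body (75 mm by 177 mm) begins 78 mm behind the grasp point.
Start: joints at [1.075, 0.417, -0.01, 1.614, 0.005, 1.111, -0.053], TCP at [0.274, -0.562, 0.224] pointing down, gripper open.
Joint ranges: [-2.81, 2.81], [-0.39, 2.02], [-1.27, 1.25], [0.06, 2.57], [-1.19, 4.33], [0.19, 2], [-2.82, 2.82]. Speed limits (rad/s): [1.89, 1.89, 2.39, 2.39, 3.01, 3.01, 3.01].

## Interface

Orientations are given as a 3x3 rotation matrix whose columns are the frame's x, y, z axes.
In Python, from rig import robot gives the robot as it stands. Calls block until the motion is done:
- robot.move_ptp(position, orientation): joint-space move of the TCP to a pose.
- robot.move_linear(position, velocity=0.15, frame=None, threshold=None): straight line of the TCP; frame=None keeps the orientation; velocity is the mean speed in m/s. With threshold (N) it stops when the force on the tool has changed by that much, and returns True; else False.
- robot.goto_joints(angles): joint-space move.
- robot.gripper_to(opening): finger opening in m; the grip force is fixed at half the most; returns when the fingers have stopped.
- robot.pause(seconds).
- robot.ik(position, orientation): joint angles nearest the present ones, or None.
- robot.get_state(): the state.
- robot.grab_frame(name): name is "side" or "top" or "wrist"; returns the picture (400x640x3 uint8, red, green, blue); there is no depth.
- robot.camera_info(name): a dict with "fx", "fy", "cx", "cy" (pixels), "rvec" (rotation vector, rad) and "tvec" (3), from world to camera coordinates, as OpenCV has them. Camera axes: x right, y down, z forward; pixel columns grow to the right and rows downward; lengths in m; the calibration is good to about 2 mm. A picture is of the moment at which its call begins: read the wrist's pose just before it. camera_info takes no time and is no camera call; for the wrist camera it gives the pose at the moment of the call.
A pose or a line that the arm cannot do raises robot.PlanningError and nothing moves.
- robot.sign_off(): hands the job in; it is judged then, once.
The state is a dict: "time": time; "qpos": joint angles; "joint_vel": joint speeds; "effort": joint torques, N m; "ee_pos": TCP position; "tool_rot": TCP orientation; "force": force on the tool from outside, world axes, zero at the start; "moment": the same for the moment, N m; "opening": finger opening in m; "grasp_force": force on a finger pad.
Only numpy, scipy, OpenCV 4.12 (cv2) and the standard library are available. Lean on these libraries where they do the work, as an engineer would, in place of code of your own. Each camera call takes 0.05 s, during which the arm holds its last target. There are 200 camera calls.

## Working session

There is one attempt and no reset: what is moved stays moved. The work goes in short steps, each a Python script; the robot and the scene stay as the last script left them, time stands still between calls to the robot, and variables do not carry over. Pictures are saved under pics/ and viewed, at most 10 in all, crops included, and the job is handed in when it is done.

```bash
mkdir -p pics; ls
python3 - <<'E'
from rig import robot
import cv2
for n in("side","top"):
    cv2.imwrite(f"pics/{n}0.png",robot.grab_frame(n)[:,:,::-1])
    i=robot.camera_info(n);print(n,i)
s=robot.get_state();print(s['time'],s['ee_pos'],s['tool_rot'],s['force'])
E
```

```text
pics
side {'fx': 466.17594085527287, 'fy': 466.17594085527287, 'cx': 320.8744311051064, 'cy': 190.84672496226506, 'rvec': array([ 2.301601  , -0.07366391,  0.06390033]), 'tvec': array([-0.56448007,  0.14107356,  1.13019229])}
top {'fx': 414.34311201434826, 'fy': 414.34311201434826, 'cx': 307.2047459953904, 'cy': 200.66417394451466, 'rvec': array([ 2.2163469 , -1.97366223,  0.23021191]), 'tvec': array([-0.00261235,  0.58646621,  0.88144907])}
0.1 [ 0.27386014 -0.56145455  0.22388669] [[ 8.98762081e-01  4.38436289e-01 -5.84330285e-04]
 [ 4.38436666e-01 -8.98761577e-01  9.57924356e-04]
 [-1.05184808e-04 -1.11713791e-03 -9.99999370e-01]] [-0.65572203 -0.07926012 -0.34110668]
```

View pics/side0.png

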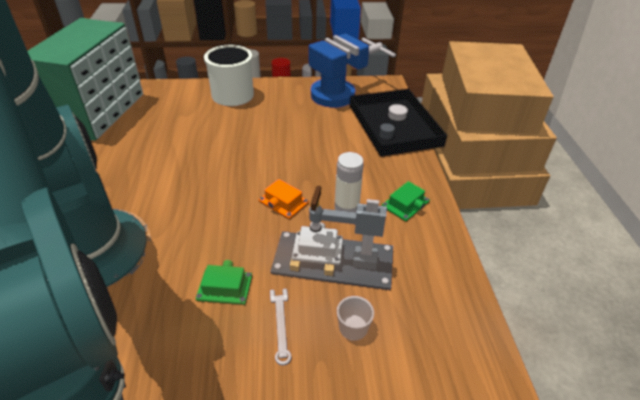

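View pics/top0.png

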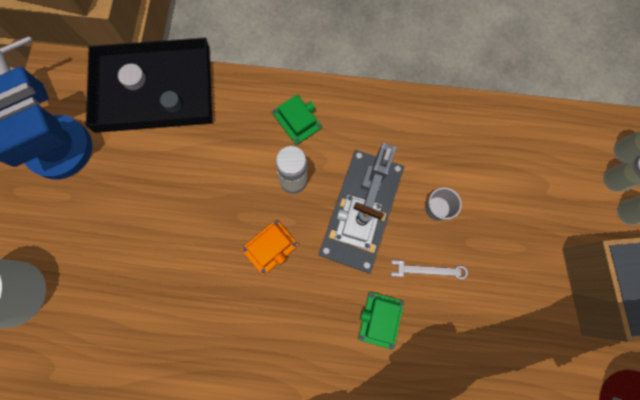

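The side and top views show the stand. In the top view its plate corners are near (357,151), (404,166), (368,272) and (320,257), with the bar end up at (388,150). The handle bar is near (369,211).

```bash
cat > h.py <<'E'
import numpy as np, cv2
from rig import robot
def K(i): return np.array([[i['fx'],0,i['cx']],[0,i['fy'],i['cy']],[0,0,1.]])
def unproj(i,uv,z):
    R=cv2.Rodrigues(np.array(i['rvec']))[0];c=-R.T@i['tvec']
    d=(R.T@np.linalg.inv(K(i))@np.c_[np.atleast_2d(uv),np.ones(len(np.atleast_2d(uv)))].T).T
    return c+d*((z-c[2])/d[:,2])[:,None]
def proj(i,P): return cv2.projectPoints(np.atleast_2d(P).astype(float),np.array(i['rvec']),np.array(i['tvec']),K(i),None)[0][:,0]
def down(a):  # tool pointing down, tool x at world yaw a
    c,s=np.cos(a),np.sin(a); return np.array([[c,s,0],[s,-c,0],[0,0,-1.]])
E
python3 - <<'E'
from h import *
i=robot.camera_info("top")
P=unproj(i,[(357,151),(404,166),(368,272),(320,257)],.012);print(P)
print(P.mean(0)); d=P[0]+P[1]-P[2]-P[3];yaw=np.arctan2(d[1],d[0]);print(np.degrees(yaw),np.linalg.norm(d)/2)
x=np.array([np.cos(yaw),np.sin(yaw),0]);c=P.mean(0)*[1,1,0]
print('bar',c+.065*x,'screw',c-.055*x)
print(unproj(i,[(369,211),(355,205),(383,217)],.21))
print(proj(i,[c+.065*x+[0,0,.209]]))
j=robot.camera_info("side");print(proj(j,[c+.065*x+[0,0,.209],c-.055*x+[0,0,.2]]))
# spray can/tin
print(unproj(i,[(291,160)],.17),unproj(i,[(444,204)],.03))
iw=robot.camera_info("wrist");R=cv2.Rodrigues(iw['rvec'])[0];s=robot.get_state()
print('cam in tool',s['tool_rot'].T@(-R.T@iw['tvec']-s['ee_pos']),(R@s['tool_rot']).round(2),iw['fx'])
E
```

```text
[[ 0.73599534 -0.04248369  0.012     ]
 [ 0.71056449 -0.16149812  0.012     ]
 [ 0.44218998 -0.09421422  0.012     ]
 [ 0.46388719  0.02078888  0.012     ]]
[ 0.58815925 -0.06935179  0.012     ]
-13.579963692555012 0.27801371401660824
bar [ 0.65134206 -0.08461393  0.        ] screw [ 0.53469688 -0.05643767  0.        ]
[[ 0.54352428 -0.05828316  0.21      ]
 [ 0.55216822 -0.03046663  0.21      ]
 [ 0.53493416 -0.08592649  0.21      ]]
[[386.59152434 159.66542409]]
[[366.78152689 200.77003238]
 [310.20408197 196.68781824]]
[[0.64138757 0.10635984 0.17      ]] [[ 0.62091065 -0.25824524  0.03      ]]
cam in tool [ 0.06772156  0.00049753 -0.1616365 ] [[-0.    1.   -0.  ]
 [-0.97 -0.   -0.23]
 [-0.23  0.    0.97]] 284.38056574774566
```

Run:
```python
from h import *
yaw=np.radians(-13.6);c=np.array([.588,-.0694,0]);x=np.array([np.cos(yaw),np.sin(yaw),0])
p=c+.007*x
robot.gripper_to(0.0)
robot.move_ptp(p+[0,0,.36],down(yaw))
f=robot.grab_frame("wrist");i=robot.camera_info("wrist")
cv2.imwrite("pics/w1.png",f[:,:,::-1]);np.save("w1.npy",i,allow_pickle=True)
s=robot.get_state();print(s['time'],s['ee_pos'],s['qpos'],s['force'],s['opening'])
cv2.imwrite("pics/s1.png",cv2.resize(robot.grab_frame("side")[130:310,230:430,::-1],None,fx=3.5,fy=3.3,interpolation=2))
q=c-.055*x
for k in range(0,360,30):
    r=robot.ik(q+[0,0,.19],down(yaw+np.radians(k)));print(k,None if r is None else r.round(2))
```

```text
3.725 [ 0.59468    -0.07195047  0.35976227] [ 0.29033989  0.29306625 -0.28462728  1.49049958  0.08305421  1.37026843
 -1.80857469] [ 0.32742069 -0.37017691 -0.09459697] 0.0002273160243670685
0 [ 0.29  0.31 -0.29  1.86  0.11  0.98 -1.85]
30 [ 0.35  0.32 -0.36  1.86  0.13  0.99 -1.35]
60 [ 0.41  0.33 -0.43  1.86  0.16  0.99 -0.85]
90 [ 0.46  0.34 -0.5   1.85  0.19  1.   -0.36]
120 [ 0.53  0.35 -0.59  1.85  0.23  1.    0.13]
150 [ 0.59  0.37 -0.67  1.85  0.27  1.01  0.63]
180 [ 0.88  0.51 -1.08  1.84  0.51  1.1   0.94]
210 [ 0.88  0.51 -1.08  1.84  0.51  1.1   1.47]
240 [ 0.88  0.51 -1.08  1.84  0.51  1.1   1.99]
270 [ 0.88  0.51 -1.08  1.84  0.51  1.1   2.52]
300 [-0.39  0.33  0.53  1.88 -0.2   0.98 -2.62]
330 [ 0.23  0.31 -0.22  1.86  0.08  0.98 -2.35]
```

View pics/w1.png

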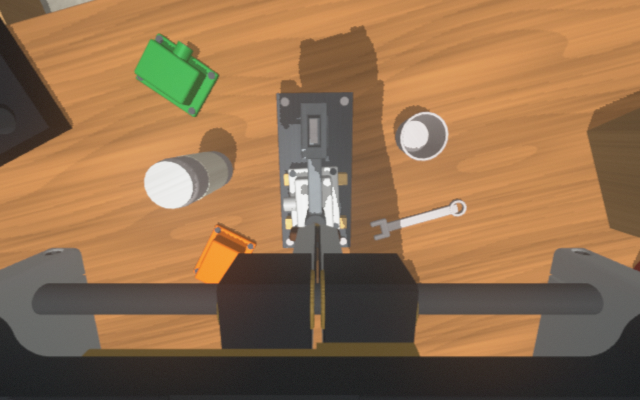

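View pics/s1.png

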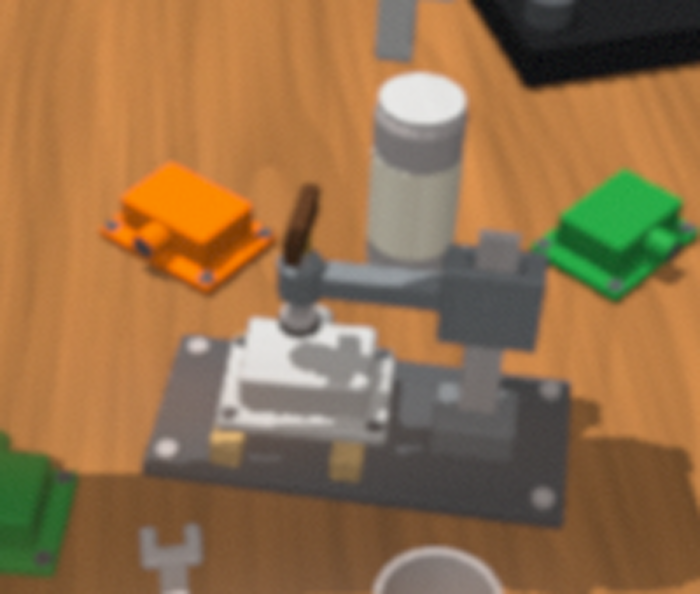

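The wrist view shows the bar top near (314,130), plate corners near (277,94) and (353,93), and the arm's centre line around column 316. The enlarged side view shows the jaw raised above the white cover, with the handle bar across the arm.

Run:
```python
from h import *
i=np.load("w1.npy",allow_pickle=True).item()
yaw=np.radians(-13.6);c=np.array([.588,-.0694,0]);x=np.array([np.cos(yaw),np.sin(yaw),0]);y=np.array([-x[1],x[0],0])
print('pred bar top, corners',proj(i,[c+.065*x+[0,0,.209],c+.14*x+.065*y+[0,0,.012],c+.14*x-.065*y+[0,0,.012]]).round(1))
B=unproj(i,[(314,130)],.209)[0];print('bar',B-c, (B-c)@x,(B-c)@y)
A=unproj(i,[(277,94),(353,93)],.012);A-=c;print(A@x,A@y)
A=unproj(i,[(316,165),(316,205)],.165)-c;print('arm',A@x,A@y)
```

```text
pred bar top, corners [[316.4 143.6]
 [278.2  94.5]
 [355.1  94.4]]
bar [ 0.07757707 -0.01614687  0.209     ] 0.07919870056172926 0.0025475043442059093
[0.1408602  0.14229756] [ 0.06697782 -0.06134162]
arm [ 0.03736185 -0.01416921] [0.00068224 0.00078602]
```

```bash
cat > press.py <<'E'
from h import *
yaw=np.radians(-13.6);c=np.array([.588,-.0694,0]);x=np.array([np.cos(yaw),np.sin(yaw),0]);y=np.array([-x[1],x[0],0])
p=c+.007*x+.001*y
robot.move_linear(p+[0,0,.215])
robot.pause(.2)
f0=robot.get_state()['force'].copy();print(f0)
F=lambda:(robot.get_state()['force']-f0)
hit=robot.move_linear(p+[0,0,.135],velocity=.025,threshold=6.5)
s=robot.get_state();z=s['ee_pos'][2];print(hit,s['time'],s['ee_pos'],F())
for k in range(40):
    z-=.0004
    if robot.move_linear(p+[0,0,z],velocity=.006,threshold=6): print('thr')
    f=F();print(k,round(z,4),robot.get_state()['ee_pos'][2].round(4),f.round(1))
    if f[2]>15: break
print(robot.get_state()['time'])
E
python3 press.py
```

```text
[ 0.93568895 -0.44651835  0.73514002]
True 7.325 [ 0.59535052 -0.07011389  0.15149507] [-1.20994273  0.12759503  2.78493612]
0 0.1511 0.1514 [-1.1  0.3  5.6]
1 0.1507 0.1512 [-2.5  0.6  7.5]
2 0.1503 0.1509 [-2.9  0.4  9.7]
3 0.1499 0.1506 [-2.8  0.3 10.4]
4 0.1495 0.1504 [-3.6  0.2 12.6]
5 0.1491 0.1501 [-2.1  0.4 14.3]
6 0.1487 0.1498 [-2.8 -0.5 13.5]
7 0.1483 0.1494 [-1.9  0.4 14. ]
8 0.1479 0.1491 [-1.9 -0.  14.5]
9 0.1475 0.1487 [-1.   0.3 12.6]
10 0.1471 0.1483 [-0.8 -0.3 12.8]
11 0.1467 0.148 [ 0.9 -0.4 13.4]
12 0.1463 0.1476 [ 0.1 -0.1 14. ]
13 0.1459 0.1473 [ 0.9 -0.6 13.3]
14 0.1455 0.1469 [ 1.3 -0.3 12.7]
15 0.1451 0.1466 [ 1.8 -0.7 14.6]
16 0.1447 0.1463 [ 0.8 -0.1 16.7]
11.575
```

```bash
cat > press2.py <<'E'
from h import *
yaw=np.radians(-13.6);c=np.array([.588,-.0694,0]);x=np.array([np.cos(yaw),np.sin(yaw),0]);y=np.array([-x[1],x[0],0])
p=c+.007*x+.001*y
def Fz():
    v=[]
    for _ in range(5): v.append(robot.get_state()['force'][2]);robot.pause(.03)
    return np.mean(v)-.735
z=.1447;print(Fz())
for k in range(8):
    z-=.0003
    robot.move_linear(p+[0,0,z],velocity=.006,threshold=4)
    f=Fz();print(k,round(z,4),robot.get_state()['ee_pos'][2].round(4),f.round(1))
    if f>17.8: break
print(robot.get_state()['time'])
E
python3 press2.py
```

```text
16.078331017428887
0 0.1444 0.1462 18.6
12.1583
```

The last 0.3 mm step raised the force sharply with almost no motion, so the jaw is wedged. I'll lift and look at the handle with the wrist in the turning orientation.

Run:
```python
from h import *
yaw=np.radians(-13.6);c=np.array([.588,-.0694,0]);x=np.array([np.cos(yaw),np.sin(yaw),0]);y=np.array([-x[1],x[0],0])
p=c+.007*x+.001*y
robot.move_linear(p+[0,0,.16],velocity=.03)
robot.move_linear(p+[0,0,.30],velocity=.15)
q=c-.051*x+.001*y
a=yaw+np.radians(270)
robot.move_ptp(q+.10*y+[0,0,.30],down(a))
f=robot.grab_frame("wrist");i=robot.camera_info("wrist");np.save("w2.npy",i,allow_pickle=True)
cv2.imwrite("pics/w2.png",f[:,:,::-1])
s=robot.get_state();print(s['time'],s['ee_pos'],s['qpos'].round(2),s['force'])
print('pred handle',proj(i,[q+[0,0,.169],q+.03*y+[0,0,.181],q-.03*y+[0,0,.181]]).round(1))
```

```text
17.65 [0.56216625 0.04074597 0.29997028] [ 0.7   0.43 -1.08  1.65  0.39  1.3   2.45] [0.13752297 0.29192113 0.12067288]
pred handle [[318.3  98.6]
 [318.3 130.3]
 [318.4  62.1]]
```

View pics/w2.png

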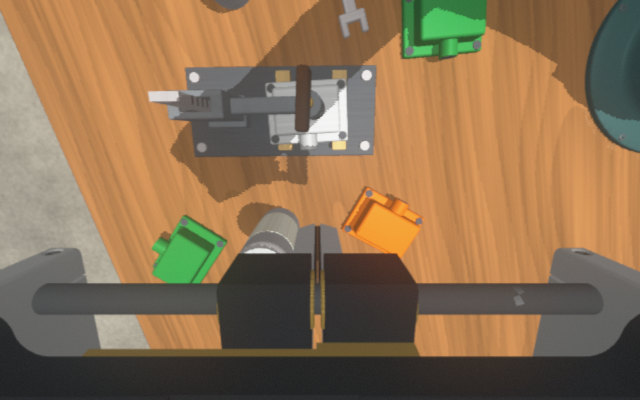

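The handle bar runs from (302,66) to (302,131), about 15 px toward the bar from where I predicted. The plate corners are (187,68), (375,66), (374,155) and (196,156), and the bar top is near (155,97). The plate probably isn't centred on the stand origin, so I'll re-measure.

Run:
```python
from h import *
i=np.load("w2.npy",allow_pickle=True).item()
yaw=np.radians(-13.6);c=np.array([.588,-.0694,0]);x=np.array([np.cos(yaw),np.sin(yaw),0]);y=np.array([-x[1],x[0],0])
def L(n,uv,z):
    A=unproj(i,uv,z)-c;print(n,(A@x).round(4),(A@y).round(4))
L('plate',[(187,68),(375,66),(374,155),(196,156)],.012)
L('plate ends',[(187,66),(376,66)],.012)
L('cover box',[(307,112),(272,85),(343,85),(340,140),(272,140)],.06)
L('handle',[(302.5,98),(302,66),(302,131)],.181)
L('armend',[(315,103)],.135)
L('bar',[(150,92),(150,101),(180,97)],.209)
f=cv2.imread("pics/w2.png")
cv2.imwrite("pics/w2c.png",cv2.resize(f[45:170,130:390],None,fx=3,fy=3,interpolation=2))
top=robot.grab_frame("top")[:,:,::-1]
cv2.imwrite("pics/t2c.png",cv2.resize(top[130:290,300:430],None,fx=3.7,fy=3.7,interpolation=2))
```

```text
plate [ 0.1405 -0.1341 -0.1386  0.1401] [-0.0592 -0.0617  0.0667  0.0682]
plate ends [ 0.1402 -0.1356] [-0.0619 -0.0617]
cover box [-0.0361  0.0099 -0.0839 -0.0813  0.0126] [ 0.0058 -0.0284 -0.0283  0.0427  0.0427]
handle [-0.0362 -0.0361 -0.0354] [ 0.0018 -0.0258  0.0317]
armend [-0.0475] [0.0017]
bar [0.0899 0.0909 0.0653] [0.0002 0.0073 0.0042]
```

View pics/w2c.png

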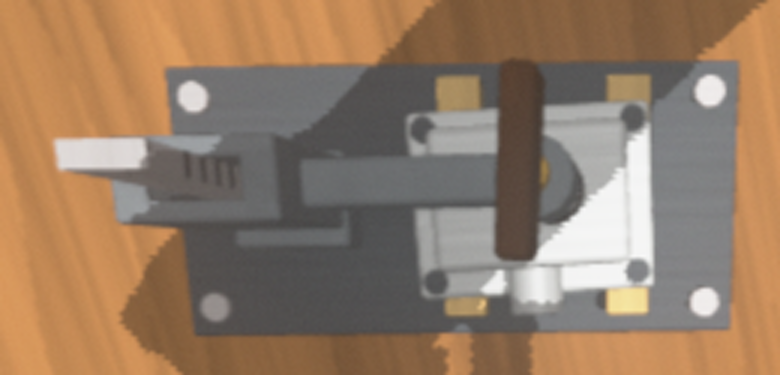

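View pics/t2c.png

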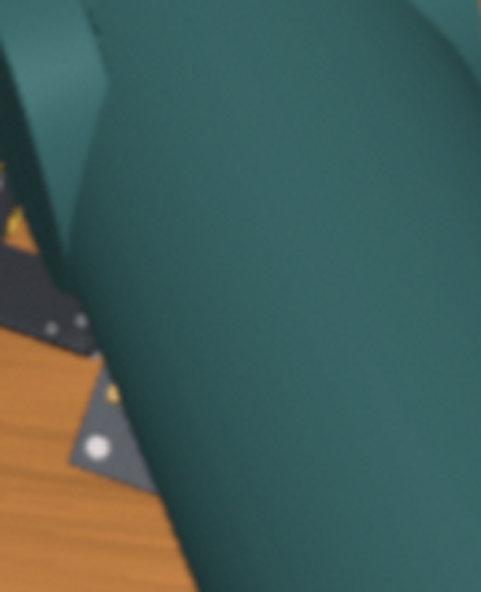

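The bar top centre is at about (164,96), which puts the bar 79 mm from the plate centre. The stand origin is therefore about 14 mm toward the bar from the plate centre. The handle at -36 mm fits the screw axis at -41 mm plus the tilt. My push was about 14 mm too close to the screw, so I'll press again at the true spot to confirm the wedge.

```bash
cat > press3.py <<'E'
from h import *
yaw=np.radians(-13.6);c=np.array([.588,-.0694,0]);x=np.array([np.cos(yaw),np.sin(yaw),0]);y=np.array([-x[1],x[0],0])
p=c+.025*x+.002*y
robot.move_linear(p+[0,0,.30],velocity=.2)
robot.move_linear(p+[0,0,.165],velocity=.15)
robot.pause(.2)
def Fz():
    v=[]
    for _ in range(4): v.append(robot.get_state()['force'][2]);robot.pause(.03)
    return np.mean(v)
f0=Fz();print('f0',f0)
hit=robot.move_linear(p+[0,0,.132],velocity=.015,threshold=6)
z=robot.get_state()['ee_pos'][2];print(hit,z,Fz()-f0)
for k in range(25):
    z-=.0004
    robot.move_linear(p+[0,0,z],velocity=.01,threshold=5)
    f=Fz()-f0;print(k,round(z,4),robot.get_state()['ee_pos'][2].round(4),f.round(1))
    if f>16.5: break
robot.move_linear(p+[0,0,.17],velocity=.06)
print(robot.get_state()['time'])
E
python3 press3.py
```

```text
f0 -0.3883419665755067
True 0.14448657575889404 8.42837070633254
0 0.1441 0.1445 9.0
1 0.1437 0.1444 13.2
2 0.1433 0.1443 17.8
23.075
```

Wedged: 9 to 18 N with only 0.1 mm of motion. Next I'll grip the handle with the tool tilted to match the screw.

```bash
cat > g.py <<'E'
from h import *
yaw=np.radians(-13.6);c=np.array([.588,-.0694,0]);x=np.array([np.cos(yaw),np.sin(yaw),0]);y=np.array([-x[1],x[0],0])
t=.11;ax=np.array([0,0,1.])*np.cos(t)+x*np.sin(t)
R0=cv2.Rodrigues(y*t)[0]@down(yaw+np.radians(270)-.012)
def Rt(th): return cv2.Rodrigues(-ax*th)[0]@R0   # clockwise from above
g=c-.0375*x+.0018*y+[0,0,.169]
def FM():
    v=[]
    for _ in range(3):
        s=robot.get_state();v.append(np.r_[s['force'],s['moment']]);robot.pause(.02)
    return np.mean(v,0)
E
cat > g1.py <<'E'
from g import *
robot.move_linear(robot.get_state()['ee_pos']+[0,0,.08],velocity=.2)
robot.gripper_to(.045)
robot.move_ptp(g+ax*.07,R0)
robot.pause(.2);f0=FM();np.save('f0.npy',f0)
print(robot.move_linear(g,velocity=.06,threshold=6),(FM()-f0).round(2))
robot.gripper_to(0)
s=robot.get_state();print(s['opening'],s['grasp_force'],s['qpos'].round(2),s['ee_pos']-g,s['time'],(FM()-f0).round(2))
E
python3 g1.py
```

```text
False [-0.13  0.49  0.2  -0.03 -0.07 -0.02]
0.013832561750990348 29.99287784099579 [ 0.77  0.61 -0.97  1.74  0.49  1.19  2.54] [ 3.08659400e-04 -5.99865449e-05  4.30118078e-05] 27.0167 [ 4.45 -0.3  -0.85 -0.24 -0.96 -0.04]
```

```bash
cat > turn.py <<'E'
from g import *
import sys
f0=np.load('f0.npy');pos=g.copy();th=0.
end=float(sys.argv[1])
pos=pos+5e-5*(FM()-f0)[:3]
while th<end-1e-6:
    th=min(th+.2,end)
    q=robot.ik(pos,Rt(th))
    if q is None: print('noik');break
    robot.goto_joints(q)
    f=FM()-f0
    pos=pos+5e-5*f[:3]
    s=robot.get_state()
    print(round(th,2),f.round(1),round(s['opening'],4),round(s['qpos'][6],2),((pos-g)*1e3).round(1),round(s['time'],1))
    if np.linalg.norm(f[:3])>25 or abs(f[5])>2: print('stop');break
np.save('th.npy',th);np.save('pos.npy',pos)
E
python3 turn.py 1.0
```

```text
0.2 [ 3.7 -0.3 -1.  -0.3 -1.  -0. ] 0.0134 2.37 [ 0.4 -0.  -0.1] 27.5
0.4 [ 2.7 -1.   0.8 -0.2 -0.7 -0. ] 0.0136 2.19 [ 0.5 -0.1 -0.1] 27.8
0.6 [ 2.   0.5  0.  -0.  -0.5 -0. ] 0.0137 2.02 [ 0.6 -0.1 -0.1] 28.1
0.8 [ 1.   0.3 -0.5  0.  -0.2 -0. ] 0.0134 1.84 [ 0.7 -0.  -0.1] 28.5
1.0 [-0.1  1.1  0.   0.1 -0.  -0. ] 0.0135 1.66 [ 0.7  0.  -0.1] 28.9
```

```bash
sed -i "s/^f0=.*/f0=np.load('f0.npy');pos=np.load('pos.npy');th=float(np.load('th.npy'))/; s/f.round(1)/f.round(2)/" turn.py; python3 turn.py 4.1
```

```text
1.2 [ 0.04  1.06 -1.64  0.03 -0.05 -0.05] 0.014 1.48 [ 0.7  0.1 -0.2] 29.2
1.4 [-0.65  0.58 -2.17  0.05  0.04 -0.03] 0.0134 1.3 [ 0.6  0.1 -0.3] 29.6
1.6 [-0.29  0.81 -1.68  0.01 -0.01 -0.03] 0.0136 1.12 [ 0.6  0.2 -0.3] 29.9
1.8 [ 0.3   0.55 -2.01  0.01 -0.1  -0.01] 0.0136 0.94 [ 0.6  0.2 -0.5] 30.3
2.0 [-0.29  0.49 -1.19 -0.08 -0.08 -0.03] 0.0137 0.76 [ 0.6  0.2 -0.5] 30.6
2.2 [ 0.03  0.47 -1.06 -0.11 -0.18 -0.02] 0.0135 0.58 [ 0.6  0.2 -0.6] 31.0
2.4 [ 1.05  0.12 -1.23 -0.2  -0.33 -0.  ] 0.0135 0.4 [ 0.7  0.3 -0.6] 31.4
2.6 [ 1.25  0.47 -0.37 -0.18 -0.36  0.01] 0.0134 0.21 [ 0.7  0.3 -0.6] 31.7
2.8 [ 1.79  0.32 -1.28 -0.14 -0.52 -0.03] 0.0133 0.03 [ 0.8  0.3 -0.7] 32.0
3.0 [ 1.77  0.72 -1.07 -0.12 -0.45 -0.03] 0.0134 -0.15 [ 0.9  0.3 -0.8] 32.4
3.2 [ 1.61  0.05 -0.38 -0.16 -0.45 -0.04] 0.0137 -0.34 [ 1.   0.3 -0.8] 32.8
3.4 [ 1.85  0.43 -0.94 -0.23 -0.42  0.03] 0.0138 -0.52 [ 1.1  0.4 -0.8] 33.1
3.6 [ 1.85 -0.04 -0.86 -0.26 -0.4  -0.05] 0.0136 -0.71 [ 1.2  0.3 -0.9] 33.5
3.8 [ 1.86 -0.09 -1.76 -0.3  -0.34  0.01] 0.0138 -0.89 [ 1.3  0.3 -1. ] 33.8
4.0 [ 1.23 -0.9  -0.68 -0.36 -0.28 -0.01] 0.0138 -1.07 [ 1.3  0.3 -1. ] 34.1
4.1 [ 0.82 -0.48 -0.67 -0.28 -0.17  0.09] 0.0133 -1.17 [ 1.4  0.3 -1. ] 34.5
```

```bash
cat > fin.py <<'E'
from g import *
f0=np.load('f0.npy');pos=np.load('pos.npy')
for th in(4.2,4.3):
    robot.goto_joints(robot.ik(pos,Rt(th)));print((robot.get_state()['moment']-f0[3:]).round(2),(FM()-f0).round(2))
robot.gripper_to(.04)
print(robot.get_state()['opening'],(FM()-f0).round(2))
robot.move_linear(robot.get_state()['ee_pos']+ax*.10,velocity=.1)
q=robot.get_state()['ee_pos']
a=yaw+np.radians(270)-4.3
robot.move_linear(q-.10*np.array([np.cos(a),np.sin(a),0])+[0,0,.03],velocity=.15)
cv2.imwrite("pics/w4.png",robot.grab_frame("wrist")[:,:,::-1])
cv2.imwrite("pics/s4.png",cv2.resize(robot.grab_frame("side")[130:310,230:430,::-1],None,fx=3.5,fy=3.3,interpolation=2))
print(robot.get_state()['time'],robot.get_state()['force'])
E
python3 fin.py
```

```text
[-0.27 -0.06  0.04] [ 0.53 -0.2  -0.51 -0.26 -0.06  0.02]
[-0.27 -0.01 -0.06] [ 0.39 -0.37 -0.58 -0.3  -0.02 -0.02]
0.03993680286982419 [ 0.34  0.98  0.72 -0.15  0.08  0.01]
37.8083 [ 1.00461893 -0.18111726 -0.05735874]
```

View pics/w4.png

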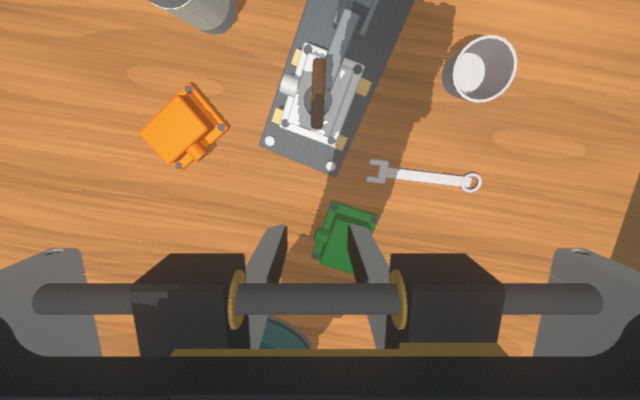

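View pics/s4.png

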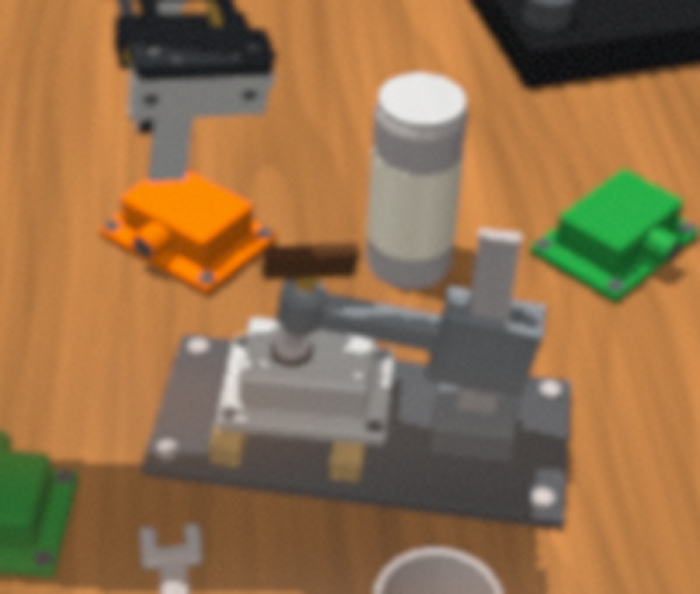

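The wrist view shows the handle at (318,93), turned the full 4.3 rad with the tool. In the side view the jaw is tilted, the foot is on the cover, and the cover and bystanders are where they were. Nothing touches the robot, so I'm handing in.

```bash
python3 -c "
from rig import robot
print(robot.sign_off())"
```

```text
the job is handed in; nothing more can be done
None
```

I handed the job in at about 38 s: the jaw was felt to wedge on the bar and the screw was then turned 4.3 rad clockwise and let go. The cover and bystanders look unmoved, but I couldn't measure the foot force (roughly 31–58 N from the given figures), the torque readings showed no clear tightening, and the sign-off returned no verdict.

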